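# Stow a spare wheel in the pit-table parts carousel

### The job

Turn the parts carousel by its centre handle until its one wide, empty bin sits squarely in the open slot of the clear cover. Then put the small smooth spare car wheel into that bin through the slot, so that it lies flat on the bin's floor, with the bin still squarely in the slot.

Things in the scene. Friction and masses are not known exactly. Their poses are not given: they have to be found in the camera images.
- wheel: Spare wheel: smooth black tyre, white six-spoke rim, 62 mm across, 26 mm high, lying flat on the table, about 50 g. Origin at the centre of its underside, z up. Near it, in any order, 110 mm or more between centres, lie a larger studded wheel (86 mm across, 38 high) and a grey tape roll (64 across, 30 high): not to be stowed.
- window (a point): Centre of the slot in the carousel's clear cover, at the cover's top, 58 mm above the table. The 340 mm square base and 4 mm cover are fixed. +x points to the turning axis, 100 mm away; -x to the slot's open end, at the base's edge on the robot's side. Slot 140 mm wide (y), ending 35 mm beyond the axis; the see-through cover blocks the rest of the tray.
- bin (a point): Centre of the wide bin's floor, 20 mm above the table, 100 mm from the turning axis; turns with the tray; -x outward, z up. The bin: 90 degrees wide, radius 28 to 154 mm, walls 3 mm thick, tops 48 mm above the table. Six 45 degree bins hold small hardware. Starts 35 to 80 degrees anticlockwise (from above) of its place straight below the slot's centre.
- knob (a point): Top of the handle, on the turning axis, 108 mm above the table. The handle, fixed to the tray, is a black bar 66 mm long along x, 14 thick along y, from 66 to 108 mm above the table, 8 mm clear of the cover. This frame's -x points at the wide bin's middle. The tray turns both ways with light drag (0.06 N m), has no click stops and stays where left.
There are look-alikes about, which are no part of the job. What is shaped like the wheel but pink is not meant.

How it is judged (in metres and radians):
On the way:
1. the wide bin is turned into the cover's slot (its centre within 25 mm, about 14 degrees, of the slot's centre) (horizontal distance between bin and window below 0.025 m), for 0.2 s.
At the end, for the whole second after the job is handed in: The wide bin's centre is still within 25 mm (about 14 degrees) of below the slot's centre, and the spare wheel lies flat (within 10 degrees, same side up as at the start), at rest on that bin's floor (its underside within 6 mm of the floor, anywhere in the bin), released (horizontal distance between bin and window below 0.025 m and horizontal distance between wheel and bin below 0.06 m and z of wheel in the frame of bin between -0.006 and 0.006 m and angle between wheel's own z axis and vertical below 0.17 rad and linear speed of wheel below 0.02 m/s); the robot touches nothing.
It also fails if it takes over 51 s, if anything falls off the work surface, if the arm or the gripper's body presses on something with over 40 N, if the wrist force passes 120 N, or if a joint passes its speed limit or range.

### The arm

A 6-joint arm with a two-finger parallel gripper is mounted at the origin on the work surface. World frame = base frame: x ahead of the robot, y to its left, z up, the work surface at z = 0. Lengths are in mm, angles in rad, forces in N, time in s.
With the tool pointing down it reaches from about 300 to 750 mm from the base axis. Payload 8.5 kg.
Tool frame: the origin (TCP) lies midway between the tips of the shut fingers; the grasp point (between the pads) lies arm.pinch_z behind it (arm.pinch_z is the distance from the TCP to the grasp point, in mm); z points along the fingers, y is the direction in which the jaws open and shut (so a half turn about z gives the same grasp; the last joint's range is limited). The gripper opens to 85 mm and grips with 20 to 120 N. Pads are 22 mm wide; open, the fingers measure 114 mm over their backs; the gripper's body (76 mm by 85 mm) begins 54 mm behind the grasp point. The pads swing forward as they close: fully open they stand 13 mm farther back than shut.
Start: joints at [1.037, 0.381, 1.297, -0, 1.464, -0.215], TCP at [172.376, 522.271, 231.322] pointing down, gripper open.
Joint ranges: [-3.11, 3.11], [-0.89, 2.33], [0.22, 2.48], [-1.42, 4.56], [0.17, 2.85], [-2.88, 2.88]. Speed limits (rad/s): [2.39, 2.39, 3.14, 3.14, 3.14, 3.14].

### API

Orientations are given as a rotation vector (axis times angle).
In Python, from plant import arm gives the robot as it stands.
- The arm moves only by the tool apply_moves, never from a script. Its argument "motion" is a list of rows, each a list of 5 numbers: the shift along the world's x, y, z in mm, then the turn about the world's z in rad, then the closure, from 0 (fully open) to 1 (shut). A call has 1 to 20 rows; each row is the pose to reach, as a shift and turn from the pose measured when the call began; what a row does not reach only later rows make up. A row lasts 1/10 s, in which the tool goes at most 50 mm and 8.59 degrees, less where a joint would pass 70% of its speed; a pose out of reach is approached as far as the arm can. A call with a gripper value outside its range is refused whole. The fingers move at their own pace and stop on an object; "squeeze" is the grip in N (left out, the last holds). Time passes only in rows, so rows that repeat a pose let the fingers close. It gives the time, the measured TCP pose, the force and the opening at its end, in the units of the state.
- arm.state(): the state, without advancing time (a new reading comes with each control period).
- arm.capture(name): name is "scene" or "side" or "wrist"; returns a dict with "frame" (480x640x3 uint8, red, green, blue), "vertical_fov" (degrees; the focal length in pixels is half the picture's height over the tangent of half this angle, whatever the lens; pixels are square), "cx", "cy" (the principal point, pixels), "R" (3x3) and "t" (3): a world point X has camera coordinates R X + t. Camera axes: x right, y down, z forward; pixel columns grow to the right and rows downward; lengths in mm; the calibration is good to about 2 mm. The wrist camera is an equidistant fisheye: a pixel r from the principal point sees the ray r / f radians off the axis. A picture is of the moment at which its call begins. There is no depth.
- arm.job_done(): hands the job in, once; it reports no verdict.
The state is a dict: "t": time; "qpos": joint angles; "dq": joint speeds; "joint_torque": joint torques, N m; "tcp_pos": TCP position; "tcp_rot": TCP orientation; "ft_force": force on the tool from outside, world axes, zero at the start; "wrist_torque": the same for the moment, N m; "gripper_width": opening from 0.0 (shut) to 1.0 (fully open).
Only numpy, scipy, OpenCV 4.12 (cv2) and the standard library are available. Lean on these libraries where they do the work, as an engineer would, in place of code of your own. Each camera call takes 0.05 s, during which the arm holds its last target.

## Working session

There is one attempt and no reset: what is moved stays moved. The work goes in short steps, Python scripts to look and compute and a tool call to move; the robot and the scene stay as the last step left them, time stands still between calls to the robot, and variables do not carry over. Pictures are saved under pics/ and viewed, and the job is handed in when it is done.

Besides the shell and the picture viewer there is one more tool, called after ">>>" as name(argument=value, ...) on one line, values as JSON. apply_moves: Moves the arm, as the interface text tells. Its arguments: {"type":"object","properties":{"motion":{"type":"array"},"squeeze":{"type":"number"}},"required":["motion"]}

```bash
mkdir -p pics; ls
python3 - <<'E'
from plant import arm
import cv2,json
s=arm.state();print(s, arm.pinch_z)
for n in["scene","side","wrist"]:
    c=arm.capture(n);cv2.imwrite(f"pics/{n}0.png",c["frame"][:,:,::-1])
    print(n,c["vertical_fov"],c["cx"],c["cy"],c["R"],c["t"])
E
```

```text
pics
{'t': 0.0, 'qpos': array([ 1.03671711e+00,  3.81181406e-01,  1.29826607e+00, -2.23272828e-06,
        1.46361195e+00, -2.15320641e-01]), 'dq': array([ 2.17629099e-03, -5.68926788e-05,  6.92395114e-04,  2.19417691e-04,
       -4.91265861e-04,  9.27177715e-04]), 'joint_torque': array([-3.67409402e-04, -4.48455405e+01, -2.31279337e+01, -2.67510868e-04,
        4.72618281e-03,  2.19969604e-05]), 'tcp_pos': array([172.22051067, 522.02494208, 230.71783242]), 'tcp_rot': array([-4.98502330e-01, -3.10124741e+00,  2.14504787e-03]), 'ft_force': array([ 0.73495392,  0.32887972, -0.29154117]), 'wrist_torque': array([-0.00805336,  0.02064631, -0.00659105]), 'gripper_width': 1.0008645110766663} 18.700000000000003
scene 46.779596233094296 312.2599822065005 230.07263360640897 [[-0.45427096  0.89067195 -0.01847646]
 [ 0.62309061  0.30283628 -0.72114373]
 [-0.63670714 -0.33910716 -0.69253906]] [ 347.64549545 -231.10709568 1271.712302  ]
side 56.6693069280927 321.39439237115994 238.36391955943523 [[ 0.71851479 -0.69527761 -0.01804267]
 [-0.43080433 -0.42453686 -0.79635174]
 [ 0.54602575  0.57996337 -0.60456461]] [-472.05470589  259.69868584  833.25559563]
wrist 65.70646984690485 320.1055394524078 237.58978942010702 [[ 0.31204024  0.95006737 -0.00169663]
 [ 0.90391785 -0.29633212  0.30841496]
 [ 0.29251222 -0.0977715  -0.95125041]] [-550.60437366  -39.75852237  381.30368825]
```

View pics/scene0.png

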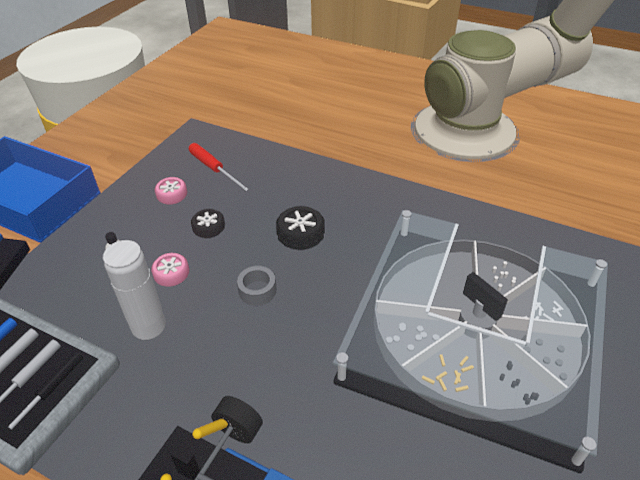

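View pics/side0.png

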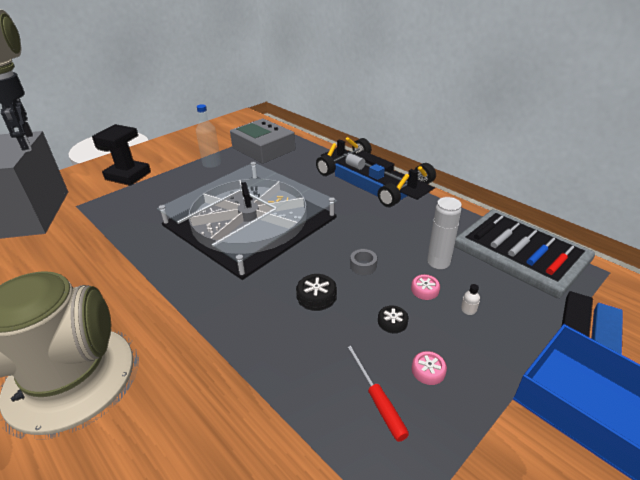

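View pics/wrist0.png

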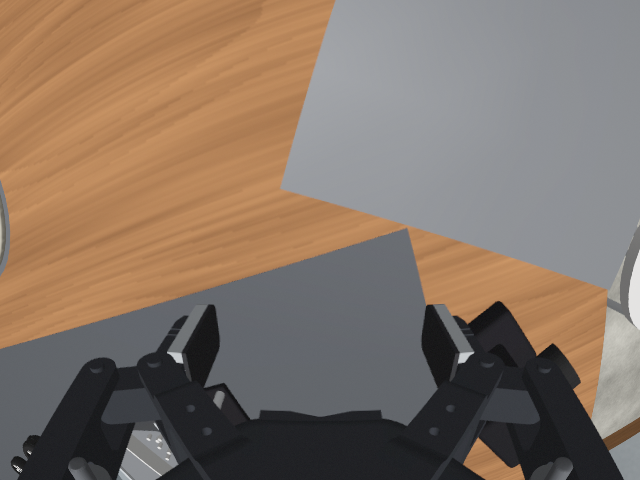

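Candidates in the scene picture are: small black wheel (208,222), studded wheel (300,227), tape roll (257,285), pink wheels (171,190) and (171,268), and the car's wheel (237,418). I choose (208,222) because it is smooth, black, small and has a six-spoke rim. Next I check it in a crop.

```bash
cat > h.py <<'E'
import numpy as np,cv2
from plant import arm
def cap(n,save=None):
    c=arm.capture(n)
    if save: cv2.imwrite(f"pics/{save}.png",c["frame"][:,:,::-1])
    return c
def ray(c,n,u,v):
    f=240/np.tan(np.radians(c["vertical_fov"])/2)
    a,b=(u-c["cx"]),(v-c["cy"])
    if n=="wrist":
        r=np.hypot(a,b);th=r/f
        d=np.array([a/r*np.sin(th),b/r*np.sin(th),np.cos(th)])
    else: d=np.array([a/f,b/f,1])
    R=np.array(c["R"]);t=np.array(c["t"])
    return -R.T@t,R.T@d
def pt(c,n,u,v,z):
    o,d=ray(c,n,u,v);return o+d*(z-o[2])/d[2]
def proj(c,n,X):
    f=240/np.tan(np.radians(c["vertical_fov"])/2)
    p=np.array(c["R"])@np.array(X,float)+c["t"]
    if n=="wrist":
        r=np.hypot(p[0],p[1]);th=np.arctan2(r,p[2]);return c["cx"]+f*th*p[0]/r,c["cy"]+f*th*p[1]/r
    return c["cx"]+f*p[0]/p[2],c["cy"]+f*p[1]/p[2]
def crop(src,dst,x,y,w,h,k):
    im=cv2.imread(f"pics/{src}.png")[y:y+h,x:x+w]
    cv2.imwrite(f"pics/{dst}.png",cv2.resize(im,None,fx=k,fy=k,interpolation=cv2.INTER_CUBIC))
E
python3 - <<'E'
from h import *
crop("scene0","s_car",330,200,290,270,2.2)
crop("scene0","s_wh",150,170,190,140,4)
crop("side0","d_wh",290,250,160,120,5)
crop("side0","d_car",150,150,200,130,4)
E
```

```text
(no output)
```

View pics/s_car.png

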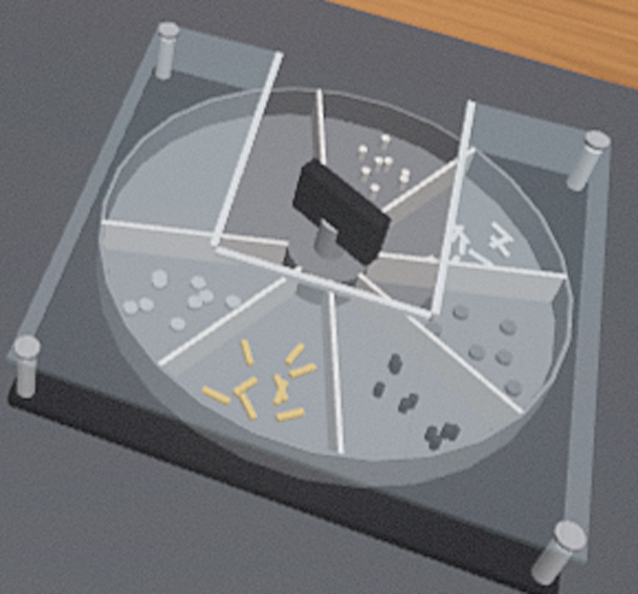

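View pics/s_wh.png

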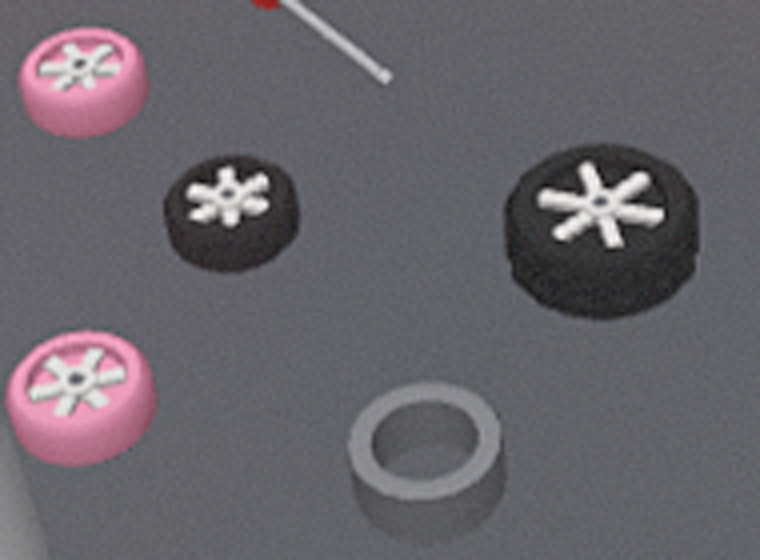

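View pics/d_wh.png

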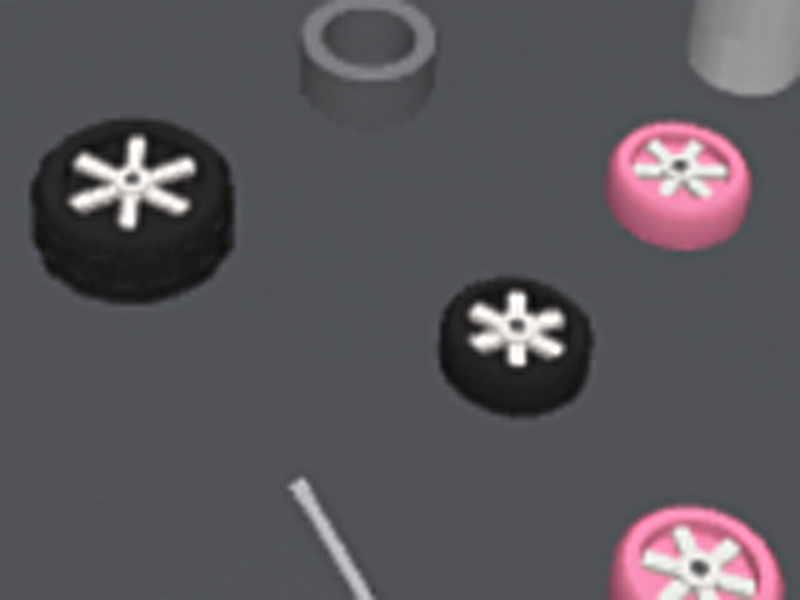

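View pics/d_car.png

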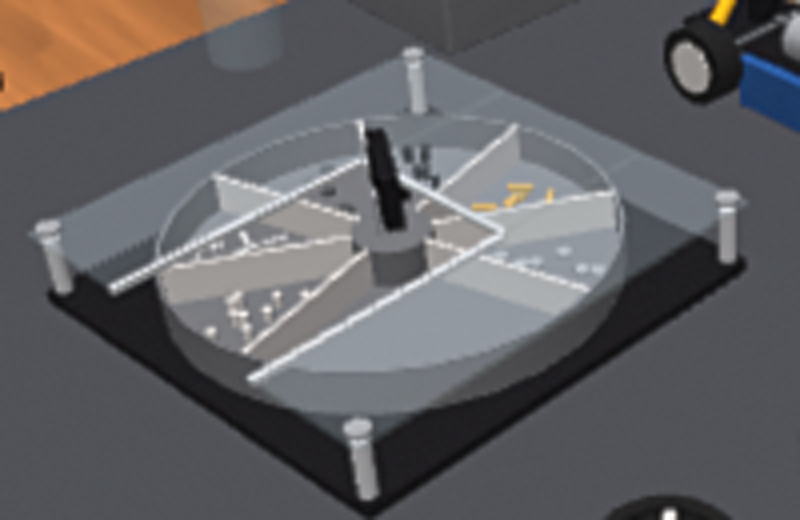

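```bash
python3 - <<'E'
from h import *
S=cap("scene");D=cap("side")
s=lambda x,y:(330+x/2.2,200+y/2.2)
d=lambda x,y:(150+x/4,150+y/4)
def p(n,l):
    for name,uv,z in l: print(n,name,pt(S if n=="scene" else D,n,*uv,z).round(1))
p("scene",[("wheel",(207.2,218),25),("oL",s(280,54),58),("iL",s(216,245),58),("iR",s(435,315),58),("oR",s(470,103),58),
 ("w1o",s(102,222),48),("w1i",s(290,243),48),("w2o",s(320,92),48),("w2i",s(323,165),48),("kn1",s(306,166),108),("kn2",s(382,220),108),("post1",s(168,30),60),("post2",s(597,140),60),("post3",s(27,346),60),("post4",s(569,535),60)])
p("side",[("wheel",(393.2,315),25),("oR",d(112,289),58),("iR",d(365,160),58),("iL",d(502,233),58),("oL",d(250,378),58),
 ("w2o",d(245,350),48),("w2i",d(368,250),48),("w1o",d(588,288),48),("w1i",d(425,240),48),("kn1",d(377,130),108)])
E
python3 - <<'E'
import sys; sys.path.insert(0,'.')
from h import *
E
```

```text
scene wheel [ 528.8 -339.6   25. ]
scene oL [380.6  86.6  58. ]
scene iL [582.7 101.8  58. ]
scene iR [574.8 245.2  58. ]
scene oR [370.9 229.6  58. ]
scene w1o [590.5  22.7  48. ]
scene w1i [550.8 145.3  48. ]
scene w2o [397.8 124.9  48. ]
scene w2i [470.7 146.7  48. ]
scene kn1 [533.6 140.9 108. ]
scene kn2 [557.3 196.4 108. ]
scene post1 [394.5  -1.4  60. ]
scene post2 [371.5 318.5  60. ]
scene post3 [712.9  21.3  60. ]
scene post4 [690.8 340.6  60. ]
side wheel [ 530.5 -342.3   25. ]
side oR [369.2 224.7  58. ]
side iR [575.9 238.7  58. ]
side iL [584.1  97.2  58. ]
side oL [380.   83.1  58. ]
side w2o [399.3 121.4  48. ]
side w2i [517.9 157.4  48. ]
side w1o [591.1  20.5  48. ]
side w1i [551.8 139.9  48. ]
side kn1 [559.4 191.7 108. ]
```

Wheel: (530,-341), and the two views agree within 3 mm. Turning axis: about (544,168). Slot yaw is about 4°, so the window is at about (444,161). The wide bin's walls are at -72° and -163° from the axis, a 90.5° span at r ≈ 153, which matches the given size. Its middle is at -117.5° and has to reach -176°, so the turn is about -58.5°. I'll move above the handle with the jaws across it.

>>> apply_moves(motion=[[372,-354,-10,-1.73,0],[372,-354,-10,-1.73,0],[372,-354,-10,-1.73,0],[372,-354,-10,-1.73,0],[372,-354,-10,-1.73,0],[372,-354,-10,-1.73,0],[372,-354,-10,-1.73,0],[372,-354,-10,-1.73,0],[372,-354,-10,-1.73,0],[372,-354,-10,-1.73,0],[372,-354,-10,-1.73,0],[372,-354,-10,-1.73,0],[372,-354,-10,-1.73,0],[372,-354,-10,-1.73,0],[372,-354,-10,-1.73,0],[372,-354,-10,-1.73,0]], squeeze=40)

```text
t: 1.85
tcp_pos: [544.1, 168.5, 221.2]
tcp_rot: [-2.682, -1.634, 0.0]
ft_force: [-0.0, 0.6, -0.7]
gripper_width: 1.002
```

Run:
```python
from h import *
from scipy.spatial.transform import Rotation as Ro
c=cap("wrist","w1");s=arm.state();print(s["t"],s["tcp_pos"],Ro.from_rotvec(s["tcp_rot"]).as_matrix().round(3))
im=c["frame"][:,:,::-1].copy()
a=np.array([544,168.]);
for X in [(544,168,108),(544-33*.46,168-33*.887,108),(544+33*.46,168+33*.887,108)]:
    u,v=proj(c,"wrist",X);print(u,v);cv2.circle(im,(int(u),int(v)),3,(0,0,255),-1)
cv2.imwrite("pics/w1a.png",im)
```

```text
1.9 [544.117384   168.50762501 221.17157084] [[ 0.459  0.889 -0.   ]
 [ 0.889 -0.459  0.   ]
 [ 0.    -0.    -1.   ]]
322.441436301873 234.06935875455866
322.19056565842334 275.81032077113997
322.68957041071764 189.16233101111874
```

View pics/w1a.png

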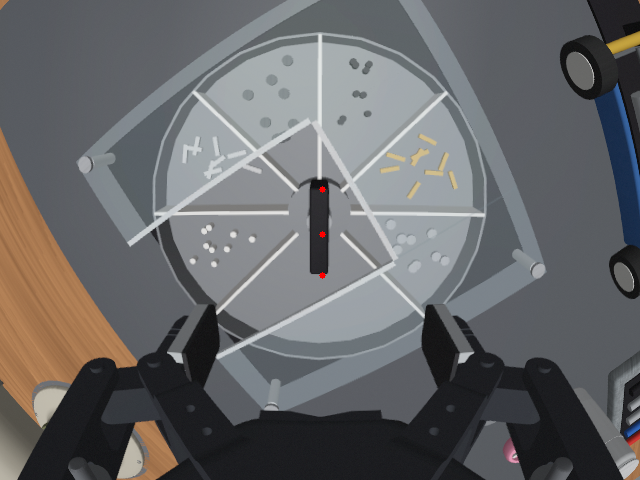

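The wrist view shows the bar at (319,227), vertical in the image, so the jaws are across it and about 2 mm off. The wide empty bin is at the lower middle. I'll descend and grip.

>>> apply_moves(motion=[[-1,0,-48,0,0],[-1,0,-96,0,0],[-1,0,-145,0,0],[-1,0,-145,0,0],[-1,0,-145,0,0.5],[-1,0,-145,0,1],[-1,0,-145,0,1],[-1,0,-145,0,1],[-1,0,-145,0,1],[-1,0,-145,0,1],[-1,0,-145,0,1],[-1,0,-145,0,1],[-1,0,-145,0,1]], squeeze=30)

```text
t: 3.2
tcp_pos: [543.0, 168.9, 77.8]
tcp_rot: [-2.682, -1.635, -0.002]
ft_force: [-5.3, 1.9, 10.0]
gripper_width: 0.157
```

>>> apply_moves(motion=[[0,0,0,-0.08,1],[0,0,0,-0.18,1],[0,0,0,-0.28,1],[0,0,0,-0.38,1],[0,0,0,-0.48,1],[0,0,0,-0.58,1],[0,0,0,-0.68,1],[0,0,0,-0.78,1],[0,0,0,-0.88,1],[0,0,0,-0.97,1],[0,0,0,-1.02,1],[0,0,0,-1.02,1],[0,0,0,-1.02,1]])

```text
t: 4.5
tcp_pos: [543.0, 168.9, 78.0]
tcp_rot: [3.139, 0.119, 0.002]
ft_force: [-0.9, 0.5, -0.5]
gripper_width: 0.155
```

Run:
```python
from h import *
from scipy.spatial.transform import Rotation as Ro
c=cap("scene","s2");s=arm.state();print(s["t"],s["tcp_pos"],Ro.from_rotvec(s["tcp_rot"]).as_matrix().round(3))
crop("s2","s2c",330,200,290,270,2.2)
```

```text
4.55 [542.96732681 168.88207074  77.97095751] [[ 0.997  0.076  0.001]
 [ 0.076 -0.997 -0.   ]
 [ 0.001  0.001 -1.   ]]
```

View pics/s2c.png

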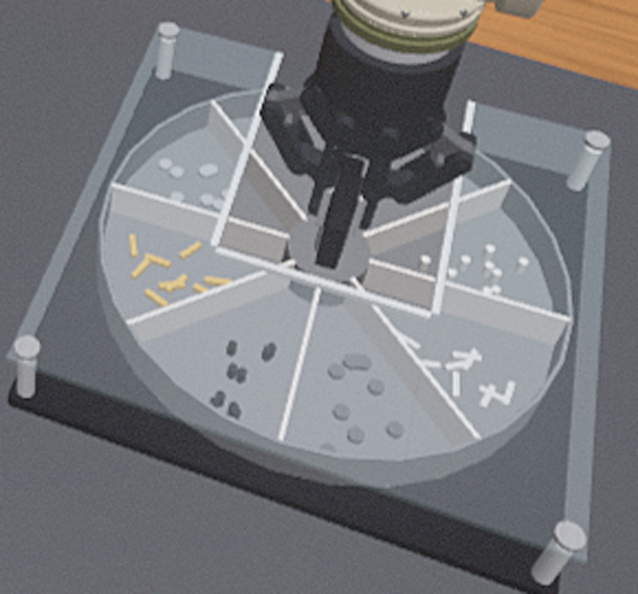

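The wide bin now sits under the slot, with wall ends at crop pixels (212,103) and (511,182). I'll measure its angle next, then release and lift.

Run:
```python
from h import *
import json
c=arm.capture("scene")
for q in [(212,103),(511,182)]:
    p=pt(c,"scene",330+q[0]/2.2,200+q[1]/2.2,48)-[543,169.5,0];print(p,np.degrees(np.arctan2(p[1],p[0])),np.hypot(p[0],p[1]))
```

```text
[ -97.48541536 -115.38759147   48.        ] -130.19285586671563 151.05529608237507
[-115.17140212  101.59245133   48.        ] 138.58455172494146 153.57564270418536
```

>>> apply_moves(motion=[[0,0,0,0,0],[0,0,0,0,0],[0,0,0,0,0],[0,0,0,0,0],[0,0,0,0,0],[0,0,40,0,0],[0,0,90,0,0],[0,0,120,0,0],[0,0,120,0,0]])

```text
t: 5.5
tcp_pos: [544.6, 169.1, 202.5]
tcp_rot: [-3.139, -0.119, -0.016]
ft_force: [0.0, 0.1, 0.2]
gripper_width: 1.005
```

Bin middle is at 184.2° against a target of 184°. Now over the wheel.

>>> apply_moves(motion=[[-15,-510,-40,0,0],[-15,-510,-40,0,0],[-15,-510,-40,0,0],[-15,-510,-40,0,0],[-15,-510,-40,0,0],[-15,-510,-40,0,0],[-15,-510,-40,0,0],[-15,-510,-40,0,0],[-15,-510,-40,0,0],[-15,-510,-40,0,0],[-15,-510,-40,0,0],[-15,-510,-40,0,0],[-15,-510,-40,0,0],[-15,-510,-40,0,0]])

```text
t: 6.9
tcp_pos: [529.9, -339.1, 162.6]
tcp_rot: [-3.139, -0.122, -0.015]
ft_force: [0.7, 1.2, -0.1]
gripper_width: 0.998
```

Run:
```python
from h import *
from scipy.spatial.transform import Rotation as Ro
c=cap("wrist","w3");s=arm.state();print(s["t"],s["tcp_pos"],Ro.from_rotvec(s["tcp_rot"]).as_matrix().round(3))
S=cap("scene","s3")
for q in [(171,186),(171,264)]: print(pt(S,"scene",*q,25))
im=c["frame"][:,:,::-1].copy()
u,v=proj(c,"wrist",(529.6,-341,25));print(u,v);cv2.circle(im,(int(u),int(v)),3,(0,0,255),-1)
cv2.imwrite("pics/w3a.png",im)
```

```text
6.95 [ 529.94148194 -339.16895029  162.80080909] [[ 0.997  0.078  0.01 ]
 [ 0.078 -0.997  0.001]
 [ 0.01   0.    -1.   ]]
[ 482.34607955 -459.04087128   25.        ]
[ 652.72849826 -328.47787641   25.        ]
324.3506799928736 224.09875654529387
```

View pics/w3a.png

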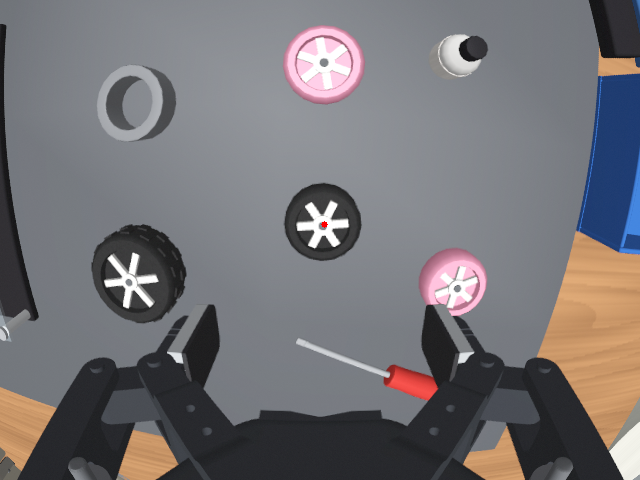

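View pics/s3.png

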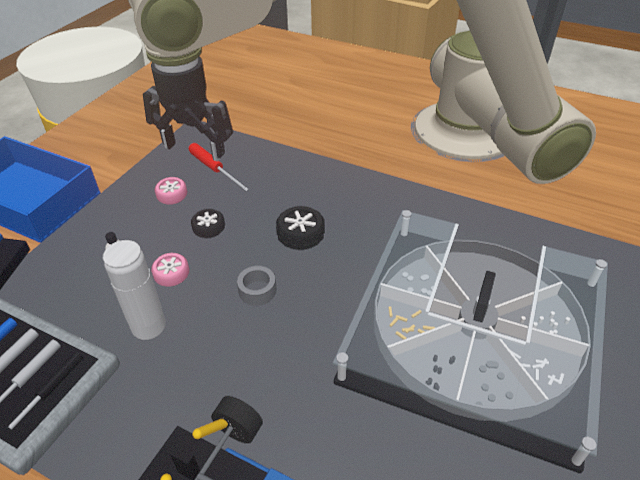

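The hub at (322,224) matches the projection at (324,224), and it is the smooth small black wheel. The pink wheel at (455,283) is clear of the fingers' span. I'll descend.

>>> apply_moves(motion=[[0,-2,-45,0,0],[0,-2,-90,0,0],[0,-2,-125,0,0],[0,-2,-150,0,0],[0,-2,-164,0,0],[0,-2,-164,0,0],[0,-2,-164,0,0]])

```text
t: 7.7
tcp_pos: [530.6, -341.6, 0.1]
tcp_rot: [3.138, 0.123, 0.018]
ft_force: [0.1, -0.1, 0.4]
gripper_width: 0.999
```

>>> apply_moves(motion=[[0,0,0,0,0.6],[0,0,0,0,0.8],[0,0,0,0,0.8],[0,0,0,0,0.8],[0,0,0,0,0.8],[0,0,0,0,0.8]], squeeze=30)

```text
t: 8.3
tcp_pos: [531.3, -342.0, 2.0]
tcp_rot: [3.136, 0.123, 0.021]
ft_force: [-0.4, 1.4, 6.8]
gripper_width: 0.715
```

Run:
```python
from h import *
c=cap("wrist","w4");c=cap("side","d4");print(arm.state()["tcp_pos"],arm.state()["ft_force"])
crop("d4","d4c",310,200,170,150,4)
```

```text
[ 531.30961171 -342.04485287    2.00648204] [-0.15216199  1.42545026  6.34320887]
```

View pics/d4c.png

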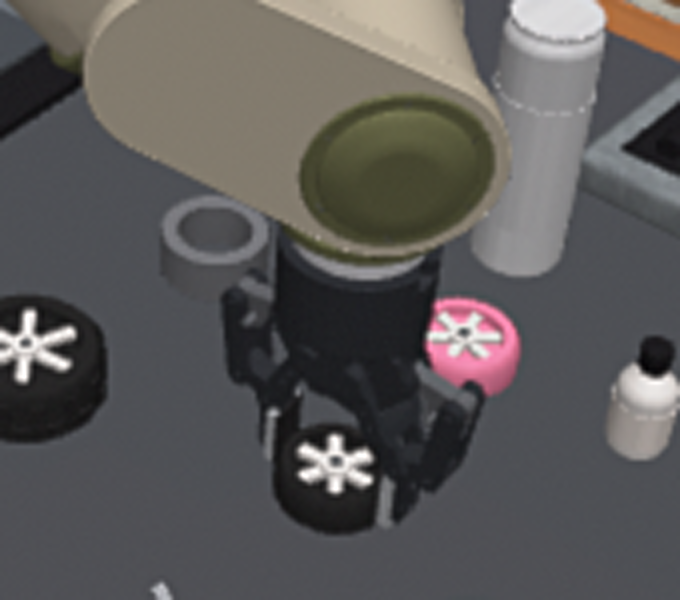

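View pics/w4.png

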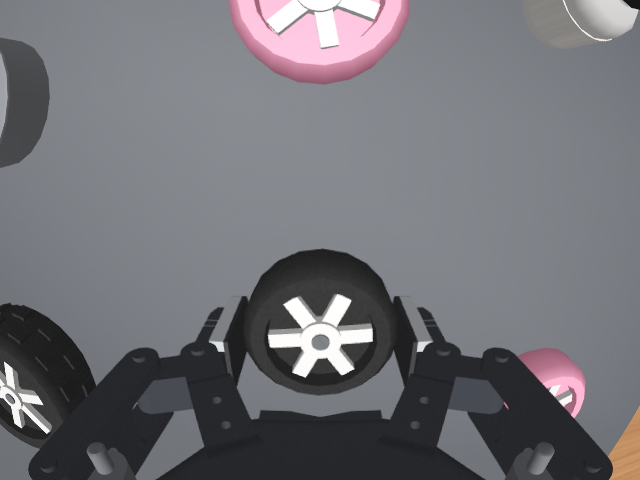

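The wheel is held between the pads: opening 61 mm against its 62 mm, centred in the wrist view at (320,340). I'll lift and check.

>>> apply_moves(motion=[[0,0,15,0,0.8],[0,0,50,0,0.8],[0,0,95,0,0.8],[0,0,140,0,0.8],[0,0,140,0,0.8]])

```text
t: 8.9
tcp_pos: [533.3, -343.7, 149.6]
tcp_rot: [3.126, 0.123, 0.036]
ft_force: [-0.5, -0.4, -0.1]
gripper_width: 0.711
```

>>> apply_moves(motion=[[-10,35,0,0,0.8],[-17,80,0,0,0.8],[-25,125,0,0,0.8],[-33,170,0,0,0.8],[-41,215,0,0,0.8],[-49,260,0,0,0.8],[-57,305,0,0,0.8],[-65,350,0,0,0.8],[-73,395,0,0,0.8],[-81,440,0,0,0.8],[-88,480,0,0,0.8],[-92,503,0,0,0.8],[-92,503,0,0,0.8],[-92,503,0,0,0.8],[-92,503,0,0,0.8]])

```text
t: 10.4
tcp_pos: [441.5, 158.4, 149.7]
tcp_rot: [3.126, 0.121, 0.036]
ft_force: [-0.7, -0.2, -0.3]
gripper_width: 0.713
```

Run:
```python
from h import *
from scipy.spatial.transform import Rotation as Ro
c=cap("wrist","w5");s=arm.state();print(s["t"],s["tcp_pos"],Ro.from_rotvec(s["tcp_rot"]).as_matrix().round(3))
S=cap("scene","s5")
```

```text
10.45 [441.55963468 158.33709821 149.63461546] [[ 0.997  0.077  0.024]
 [ 0.077 -0.997 -0.012]
 [ 0.023  0.014 -1.   ]]
```

View pics/w5.png

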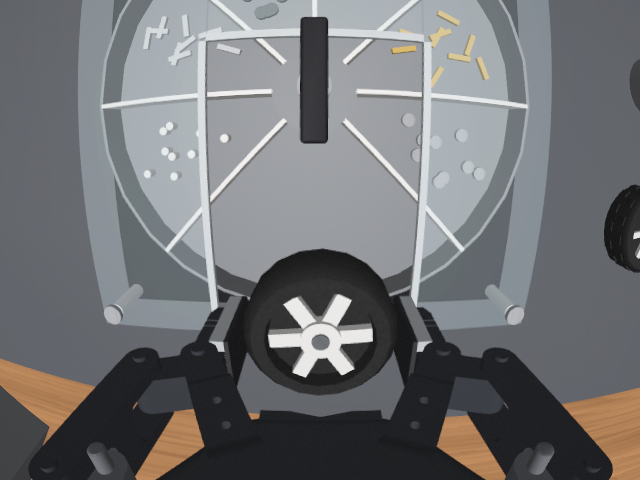

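View pics/s5.png

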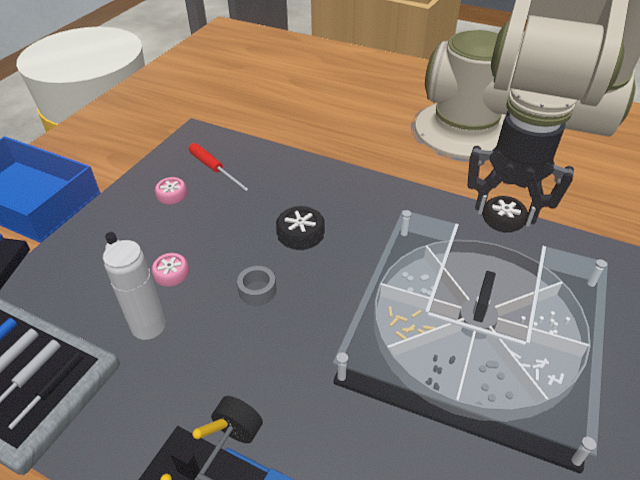

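The wheel is still held without slip (hub at (320,342)), and the bin is square in the slot. I'll descend in two stages.

>>> apply_moves(motion=[[-2,3,-30,0,0.8],[-2,3,-60,0,0.8],[-2,3,-85,0,0.8],[-2,3,-95,0,0.8],[-2,3,-95,0,0.8],[-2,3,-95,0,0.8]])

```text
t: 11.1
tcp_pos: [440.3, 161.1, 55.4]
tcp_rot: [3.126, 0.12, 0.038]
ft_force: [0.5, -0.3, -0.4]
gripper_width: 0.717
```

Run:
```python
from h import *
S=cap("scene","s6");D=cap("side","d6");cap("wrist","w6")
print(arm.state()["tcp_pos"])
crop("s6","s6c",380,150,240,200,3);crop("d6","d6c",140,130,210,150,3.5)
```

```text
[440.19802724 161.3457562   55.66376454]
```

View pics/s6c.png

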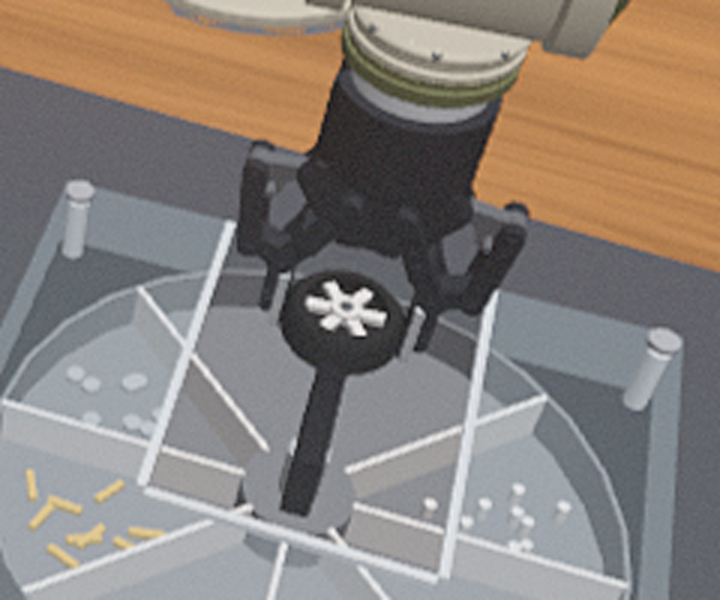

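View pics/w6.png

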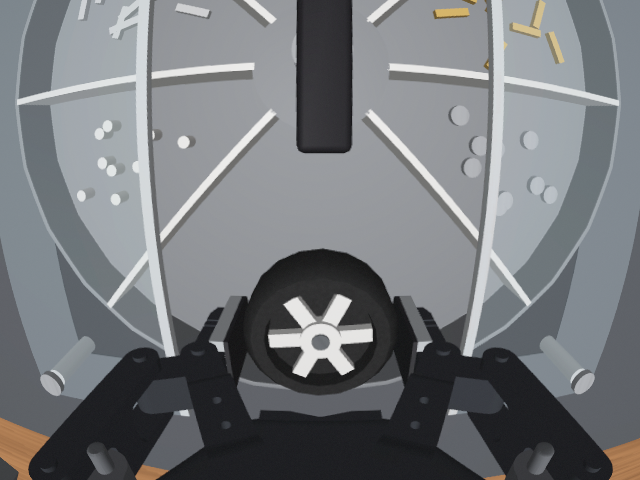

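Run:
```python
from h import *
S=cap("scene")
print(pt(S,"scene",495.3,251.7,77.5),proj(S,"scene",(440,161,77.5)))
```

```text
[437.22606512 161.96310183  77.5       ] (np.float64(494.26785264990065), np.float64(252.6378045238371))
```

>>> apply_moves(motion=[[0,0,-12,0,0.8],[0,0,-22,0,0.8],[0,0,-28,0,0.8],[0,0,-32,0,0.8],[0,0,-32,0,0.8],[0,0,-32,0,0.8]])

```text
t: 11.9
tcp_pos: [440.2, 161.4, 23.7]
tcp_rot: [3.126, 0.12, 0.039]
ft_force: [0.0, -0.4, -1.4]
gripper_width: 0.711
```

>>> apply_moves(motion=[[0,0,-1,0,0.8],[0,0,-1,0,0.2],[0,0,-1,0,0.1],[0,0,-1,0,0.1],[0,0,-1,0,0.1],[0,0,-1,0,0.1],[0,0,10,0,0.1],[0,0,30,0,0.1],[0,0,70,0,0.1],[0,0,115,0,0.1],[0,0,140,0,0.1],[0,0,140,0,0.1]])

```text
t: 13.1
tcp_pos: [441.5, 161.6, 166.9]
tcp_rot: [3.126, 0.121, 0.05]
ft_force: [-0.2, -0.0, -0.4]
gripper_width: 0.9
```

Run:
```python
from h import *
S=cap("scene","s7");D=cap("side","d7");cap("wrist","w7")
s=arm.state();print(s["t"],s["tcp_pos"],s["ft_force"])
crop("s7","s7c",330,200,290,270,2.2);crop("d7","d7c",150,150,200,130,4)
```

```text
13.25 [439.60403535 161.32559833 162.78097115] [ 0.18487153  0.16358669 -0.48960951]
```

View pics/s7c.png

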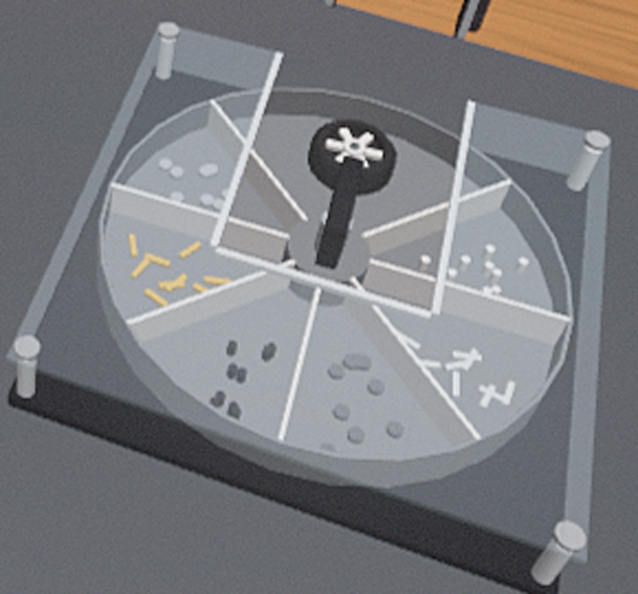

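View pics/d7c.png

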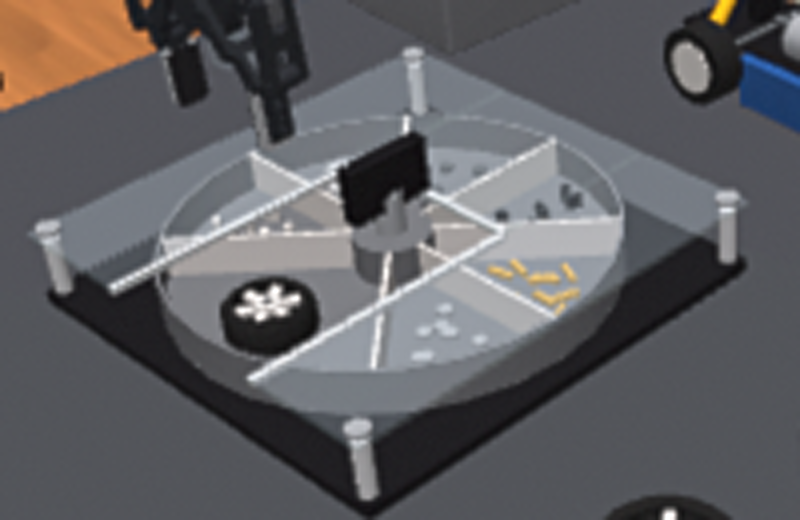

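View pics/w7.png

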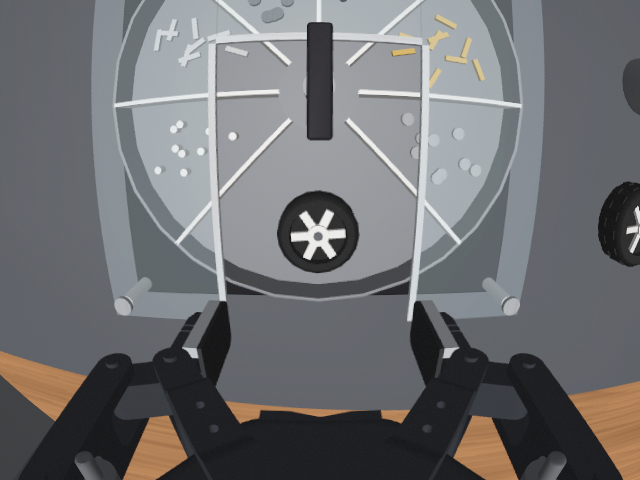

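Run:
```python
from h import *
S=cap("scene");D=cap("side")
print(pt(S,"scene",490.5,266.4,45),pt(D,"side",217,225,45))
print(arm.job_done())
```

```text
[439.64961846 161.54424773  45.        ] [441.12524292 160.29191735  45.        ]
the job is handed in; nothing more can be done
None
```

I turned the carousel by its handle about -58.5°, then picked up the small smooth black wheel and put it in the wide bin through the slot. I handed the job in at about 13.4 s of the 51 s allowed; no verdict was reported.

- **Bin:** before I let go of the handle, the bin's middle measured 184.2° against the slot's direction of about 184°. In the pictures taken after the wheel was placed, the wall ends are at the same pixels.
- **Wheel:** taking it as lying on the floor, its hub is at about (440,161) mm in both fixed views, which agree within 2 mm. The slot's centre is at about (444,161). It looks flat and same side up in all three pictures, but I judged the tilt and the floor contact by eye.
- **Arm:** the gripper is open and about 140 mm clear above the bin, with contact forces near zero.
- **What disagreed:** the tool ended about 2 to 8 mm higher than commanded on some moves and had tilted by 1 to 2° by the time of placing. I allowed for this by descending in stages. No check failed.

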